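Shut and lock the service box panel

ROBOT

A 7-joint arm with a two-finger parallel gripper is mounted at the origin on a cart in front of the work surface, level with it; the furniture and walls round the work are solid. World frame = base frame: x ahead of the robot, y to its left, z up, the work surface at z = 0. Lengths are in m, angles in rad, forces in N, time in s.
With the tool pointing down it reaches from about 0.4 to 0.85 m from the base axis. Payload 4.4 kg.
Tool frame: the origin (TCP) lies between the finger pads; the fingertips stand 8 mm ahead of it and the grasp point (between the pads) lies 11 mm behind it; y points along the fingers, z is the direction in which the jaws open and shut, and the axes are right-handed (so a half turn about y gives the same grasp; the last joint's range is limited). The gripper opens to 94 mm and grips with 3 to 60 N. Pads are 16 mm wide; open, the fingers measure 119 mm over their backs; the gripper's body (75 mm by 177 mm) begins 78 mm behind the grasp point.
Start: joints at [-1.207, 0.628, 0.038, 1.517, -0.027, 0.996, -0.02], TCP at [0.271, 0.591, 0.213] pointing down, gripper open.
Joint ranges: [-3.06, 3.06], [-0.37, 2.12], [-1.25, 1.32], [0.18, 2.47], [-1.1, 4.24], [0.23, 1.98], [-2.94, 2.94]. Speed limits (rad/s): [2.57, 2.57, 3.14, 3.14, 3.14, 3.14, 3.14].

INTERFACE

Orientations are given as [roll, pitch, yaw] about the fixed x, y, z axes, in that order (R = Rz(yaw) Ry(pitch) Rx(roll)).
In Python, from station import read_state, eyes, arm gives the robot as it stands. The module is installed in compiled form; this text tells all that it offers.
- The arm moves only by the tool arm_command, never from a script. Its argument "targets" is a list of rows, each an object of numbers: "dx", "dy", "dz": the shift along the tool's x, y, z in cm; "wx", "wy", "wz": the turn, a rotation vector about the tool's x, y, z in degrees. A call has 1 to 8 rows; each row is the pose to reach, as a shift and turn from the pose measured when the call began, along the tool's axes at that moment; what a row does not reach only later rows make up. A row lasts 1/12 s, in which the tool goes at most 41.7 mm and 7.16 degrees, less where a joint would pass 70% of its speed; a pose out of reach is approached as far as the arm can. A call with a gripper value outside its range is refused whole. "grip" is the opening, from 0 (shut) to 1 (fully open), set as the call begins (left out, the last holds). The fingers move at their own pace and stop on an object; the grip force is fixed at half the most. Time passes only in rows, so rows that repeat a pose let the fingers close. It gives the time, the measured TCP pose, the force and the opening at its end, in the units of the state.
- read_state(): the state, without advancing time (a new reading comes with each control period).
- eyes.camera(name): name is "scene" or "top" or "wrist"; returns a dict with "color" (384x512x3 uint8, blue, green, red), "camera_matrix" (3x3 intrinsics, pixels), "pose" (4x4, takes a point from camera to world coordinates). Camera axes: x right, y down, z forward; pixel columns grow to the right and rows downward; lengths in m; the calibration is good to about 2 mm. A picture is of the moment at which its call begins. There is no depth.
- arm.close_job(): hands the job in, once; it reports no verdict.
The state is a dict: "t": time; "joints": joint angles; "qvel": joint speeds; "joint_torque": joint torques, N m; "eef_pos": TCP position; "eef_rot": TCP orientation; "ft_force": force on the tool from outside, world axes, zero at the start; "torque": the same for the moment, N m; "gripper_width": opening from 0.0 (shut) to 1.0 (fully open).
Only numpy, scipy, OpenCV 4.12 (cv2) and the standard library are available. Lean on these libraries where they do the work, as an engineer would, in place of code of your own. Each camera call takes 0.05 s, during which the arm holds its last target. There are 200 camera calls.

TASK

The blue hinged panel of the grey service box stands ajar. With your fingertips push the panel down until it is fully shut, then set a fingertip in the wide slot of its quarter-turn fastener and turn it clockwise, seen from above, to its stop so that the slot lines up with the green dots and the panel is locked. Only push: do not lift the panel or anything else, do not turn the fastener before the panel is shut, and leave the small things round the box where they are.

Things in the scene. Friction and masses are not known exactly. Their poses are not given: they have to be found in the camera images.
- service_box: grey sheet-metal box, 215 (own x) x 170 (y) x 80 mm high, fixed to the table. Origin at the centre of its underside; z up, -x is its front, +y its left. The blue panel on top is hinged along the back edge (own x = +105 mm, z = 80 mm). Shut, the panel's upper face is 84 mm above the table, the ring round the fastener 87 mm. Feet stick out 17 mm at front and back, black plugs 15 mm on the right
- panel (a joint): opening angle of the blue panel (211 mm from hinge to front edge, 180 mm wide): 0 = fully shut on a hard stop, positive = front edge raised. A stiff hinge holds it where it is left; pushing the front edge down takes about 2 to 5 N and it stays shut when let go. Must not be raised above 0.7
- panel_front (a point): point on the upper face of the blue panel, mid-width, 16 mm behind its front edge and 195 mm from the hinge line: a good place to push. It moves with the panel; z points out of the upper face
- fastener (a joint): turn of the fastener: 0 = open (slot across the box, in line with the red dots), 1.571 = locked, on a hard stop (slot front to back, in line with the green dots). Grows clockwise seen from above. Stays where it is left; turning takes about 0.1 N m (4 N at 25 mm from the axis). Its tongue goes under a catch in the box that then holds the panel down, only if the panel is shut
- slot (a point): point on the fastener's axis at the middle of the slot floor, 130 mm from the hinge line. The fastener is a round aluminium head, 83 mm across, set flush in the panel; one straight slot runs right across it, 32 mm wide, 15 mm deep, 83 mm long. Panel shut: slot floor 70 mm, top of head 85 mm above the table. y runs along the slot and turns with it, z out of the slot
- level: small round bullseye level, 48 mm in diameter, 15 mm high, yellow with a green face; loose to the right of the box; origin at the centre of its underside; leave alone
- red_mount: red round specimen mount, 32 mm in diameter, 18 mm high; loose in front of the box; origin at the centre of its underside; leave alone
- ball_box: small plastic box with a blue lid, 42 x 62 x 21 mm; loose to the left of the box; origin at the centre of its underside; leave alone

How it is judged:
By the outcome, as a careful person would: the job done as asked, in the order asked, and still so for the second after the job is handed in, with the robot touching nothing.
It also fails if it takes over 54 s, if anything falls off the work surface, if the arm or the gripper's body presses on something with over 40 N, if the wrist force passes 120 N, or if a joint passes its speed limit or range.

## Working session

There is one attempt and no reset: what is moved stays moved. The work goes in short steps, Python scripts to look and compute and a tool call to move; the robot and the scene stay as the last step left them, time stands still between calls to the robot, and variables do not carry over. Pictures are saved under pics/ and viewed, about 8 in all and at most 12, crops included, and the job is handed in when it is done.

Besides the shell and the picture viewer there is one more tool, called as name(argument=value, ...) on one line, values as JSON. arm_command: Moves the arm, as the interface text tells. Its arguments: {"type":"object","properties":{"targets":{"type":"array"},"grip":{"type":"number"}},"required":["targets"]}

```bash
mkdir -p pics; python3 - <<'E'
from station import read_state, eyes
import cv2,numpy as np
s=read_state();print({k:np.round(v,3).tolist() for k,v in s.items()})
for n in ("scene","top"):
    c=eyes.camera(n);cv2.imwrite(f"pics/{n}0.png",c["color"]);print(n,c["camera_matrix"].round(1).tolist(),c["pose"].round(3).tolist())
E
```

```text
{'t': 0.0, 'joints': [-1.207, 0.629, 0.038, 1.518, -0.027, 0.996, -0.02], 'qvel': [-0.0, 0.002, 0.0, 0.001, -0.001, 0.0, -0.0], 'joint_torque': [-0.001, -54.973, 1.144, -18.663, -0.052, 0.024, 0.0], 'eef_pos': [0.271, 0.59, 0.213], 'eef_rot': [-1.573, -0.0, -0.43], 'ft_force': [0.214, -0.006, -0.034], 'torque': [-0.026, -0.011, 0.003], 'gripper_width': 1.0}
scene [[367.0, 0.0, 254.3], [0.0, 367.0, 193.8], [0.0, 0.0, 1.0]] [[0.825, -0.394, 0.406, 0.174], [-0.565, -0.598, 0.568, -0.177], [0.019, -0.698, -0.716, 0.684], [0.0, 0.0, 0.0, 1.0]]
top [[469.1, 0.0, 258.3], [0.0, 469.1, 185.2], [0.0, 0.0, 1.0]] [[0.15, -0.968, 0.202, 0.341], [-0.989, -0.147, 0.028, 0.266], [0.003, -0.204, -0.979, 0.968], [0.0, 0.0, 0.0, 1.0]]
```

View pics/scene0.png

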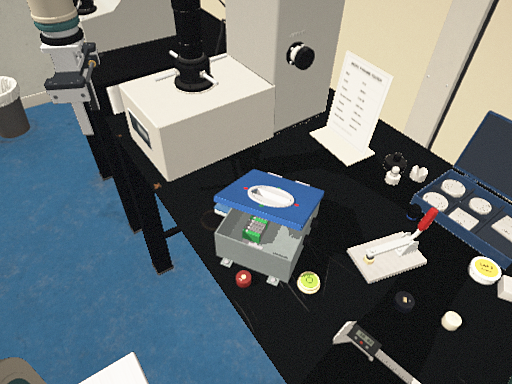

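View pics/top0.png

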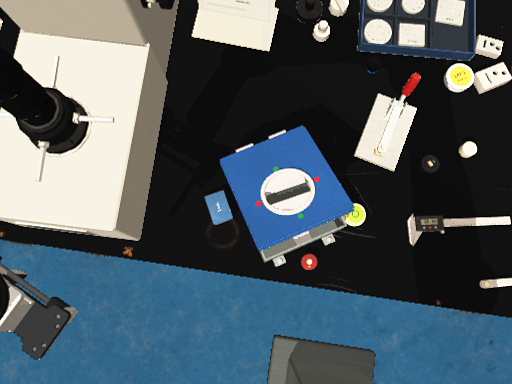

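The scene view shows the box with its panel ajar at about (268,200), and the red mount at (243,278) and level at (308,282) near it. In the top view the panel's back corners are near (221,158) and (304,127), with the fastener at (288,191). The ball box is at (218,207), and the microscope stands to the left.

```bash
cat > h.py <<'E'
import cv2,numpy as np
from station import read_state, eyes
def ray(c,p):
    d=np.linalg.inv(c["camera_matrix"])@[p[0],p[1],1.];return c["pose"][:3,3],c["pose"][:3,:3]@d
def onz(c,p,z):
    o,d=ray(c,p);return o+d*(z-o[2])/d[2]
def proj(c,P):
    q=c["camera_matrix"]@(c["pose"][:3,:3].T@(np.asarray(P)-c["pose"][:3,3]));return q[:2]/q[2]
E
python3 - <<'E'
from h import *
from scipy.optimize import least_squares
def quad(c,x0,y0,x1,y1):
    h=cv2.cvtColor(c["color"],cv2.COLOR_BGR2HSV);m=cv2.inRange(h,(100,150,60),(125,255,255))
    k=np.zeros_like(m);k[y0:y1,x0:x1]=255;m&=k
    f=max(cv2.findContours(m,0,2)[0],key=cv2.contourArea);f=cv2.convexHull(f)
    q=cv2.approxPolyDP(f,6,True)[:,0].astype(float)
    return q
T=eyes.camera("top");S=eyes.camera("scene")
qt=quad(T,215,110,370,265);print(qt.tolist());qs=quad(S,200,160,335,235);print(qs.tolist())
def model(p):
    x,y,yaw,a=p;R=np.array([[np.cos(yaw),-np.sin(yaw)],[np.sin(yaw),np.cos(yaw)]])
    out=[]
    for r in (0,.211):
        for w in (.09,-.09):
            # top face is 4mm above hinge
            lx=.105-r*np.cos(a)+.004*np.sin(a);lz=.08+r*np.sin(a)+.004*np.cos(a)
            out.append([*(np.array([x,y])+R@[lx,w]),lz])
    return np.array(out)
def near(c,q,P): # nearest detected corner
    u=proj(c,P);i=np.argmin(((q-u)**2).sum(1));return q[i]-u
b,f=onz(T,(221,158),.084),onz(T,(304,127),.084);yaw=np.arctan2(*(b-f)[[1,0]])-np.pi/2
m=(b+f)/2;x0=[m[0]-.105*np.cos(yaw),m[1]-.105*np.sin(yaw),yaw,.25]
g=lambda p:np.concatenate([near(c,q,P) for c,q in((T,qt),(S,qs)) for P in model(p)])
r=least_squares(g,x0,loss='soft_l1',x_scale=[.01,.01,.1,.1]);print(x0,r.x.round(4),g(r.x).round(1))
print(model(r.x).round(3))
# colours of small dots
for n,c in(("top",T),("scene",S)):
    print(n,'front feet-level objs',[onz(c,p,.018).round(3).tolist() for p in ([(309,262)] if n=="top" else [(243,278)])])
x,y,yaw,a=r.x
for nm,lx in(("slot",-.025),("front",-.09),("hinge",.105)):print(nm,x+lx*np.cos(yaw),y+lx*np.sin(yaw))
E
```

```text
[[302.0, 125.0], [353.0, 208.0], [258.0, 250.0], [220.0, 159.0]]
[[214.0, 196.0], [253.0, 169.0], [323.0, 190.0], [301.0, 229.0]]
[np.float64(0.518480763807166), np.float64(0.24278474196132857), np.float64(0.5220001778187644), 0.25] [0.5192 0.2421 0.5543 0.3902] [ 1.1 -0.5 -1.1  0.1 -0.3  0.7 -0.7 -0.3  0.   1.3 -0.8  0.5  0.8 -1.2
  0.5  1.8]
[[0.562 0.375 0.084]
 [0.657 0.222 0.084]
 [0.397 0.272 0.164]
 [0.491 0.119 0.164]]
top front feet-level objs [[0.397, 0.169, 0.018]]
scene front feet-level objs [[0.394, 0.163, 0.018]]
slot 0.49798647164533405 0.22890337627566482
front 0.44272036611754517 0.19468850261242726
hinge 0.6085186827009117 0.2973331236021399
```

arm_command(targets=[{"dx":1.6,"dz":-2.6},{"dx":3.2,"dz":-5.2},{"dx":4.8,"dz":-7.8},{"dx":6.4,"dz":-10.4},{"dx":8,"dz":-13},{"dx":9.6,"dz":-15.6},{"dx":11.2,"dz":-18.2},{"dx":12.7,"dz":-20.6}], grip=0.53)

```text
schema error: expected keys dx, dy, dz, wx, wy, wz
```

arm_command(targets=[{"wy":-7},{"wy":-14},{"wy":-21},{"wy":-28},{"wy":-35},{"wy":-42},{"wy":-49},{"wy":-56.4}])

```text
schema error: expected keys dx, dy, dz, wx, wy, wz
```

```bash
cat >> h.py <<'E'
from scipy.spatial.transform import Rotation as Ro
BX,BY,YAW=.5192,.2421,.5543
def go(lx,ly,tipz):
    "shift in tool axes (cm) and turn (deg) to put the fingertips at box (lx,ly), height tipz"
    s=read_state();R=Ro.from_euler('xyz',s["eef_rot"]).as_matrix();c,k=np.cos(YAW),np.sin(YAW)
    P=np.array([BX+c*lx-k*ly,BY+k*lx+c*ly,tipz+.008])
    print(lx,ly,tipz,'d',(R.T@(P-s["eef_pos"])*100).round(2))
def st():
    s=read_state();R=Ro.from_euler('xyz',s["eef_rot"]).as_matrix();c,k=np.cos(YAW),np.sin(YAW);d=s["eef_pos"]-np.array([BX,BY,.008])
    W=Ro.from_euler('xyz',[-np.pi/2,0,YAW]).as_matrix()
    print('t',s["t"],'box tip',np.round([c*d[0]+k*d[1],-k*d[0]+c*d[1],d[2]],4),'rot',np.round(s["eef_rot"],3),'turn to box yaw',Ro.from_matrix(R.T@W).as_rotvec(degrees=True).round(1),'F',np.round(s["ft_force"],1),'g',s["gripper_width"],'q',np.round(s["joints"],2))
E
python3 -c "
from h import *
st();go(-.073,0,.2);go(-.073,0,.16);go(-.086,0,.08)"
```

```text
t 0.2 box tip [-0.0279  0.4271  0.2049] rot [-1.572 -0.    -0.43 ] turn to box yaw [  0.1 -56.4  -0. ] F [-0.7  0.4  0.3] g 1.002323882705578 q [-1.21  0.63  0.04  1.52 -0.03  1.   -0.02]
-0.073 0 0.2 d [ 33.07   0.52 -27.4 ]
-0.073 0 0.16 d [ 33.07   4.52 -27.4 ]
-0.086 0 0.08 d [ 32.35  12.52 -28.47]
```

All six keys are needed.

arm_command(targets=[{"dx":1.6,"dy":0,"dz":-2.6,"wx":0,"wy":0,"wz":0},{"dx":3.2,"dy":0,"dz":-5.2,"wx":0,"wy":0,"wz":0},{"dx":4.8,"dy":0,"dz":-7.8,"wx":0,"wy":0,"wz":0},{"dx":6.4,"dy":0,"dz":-10.4,"wx":0,"wy":0,"wz":0},{"dx":8,"dy":0,"dz":-13,"wx":0,"wy":0,"wz":0},{"dx":9.6,"dy":0,"dz":-15.6,"wx":0,"wy":0,"wz":0},{"dx":11.2,"dy":0,"dz":-18.2,"wx":0,"wy":0,"wz":0},{"dx":12.7,"dy":0,"dz":-20.6,"wx":0,"wy":0,"wz":0}], grip=0.53)

```text
t: 0.87
eef_pos: [0.3002, 0.3484, 0.2131]
eef_rot: [-1.572, -0.0, -0.43]
ft_force: [-0.1, -0.2, 0.2]
gripper_width: 0.533
```

arm_command(targets=[{"dx":0,"dy":0,"dz":0,"wx":0,"wy":-7,"wz":0},{"dx":0,"dy":0,"dz":0,"wx":0,"wy":-14,"wz":0},{"dx":0,"dy":0,"dz":0,"wx":0,"wy":-21,"wz":0},{"dx":0,"dy":0,"dz":0,"wx":0,"wy":-28,"wz":0},{"dx":0,"dy":0,"dz":0,"wx":0,"wy":-35,"wz":0},{"dx":0,"dy":0,"dz":0,"wx":0,"wy":-42,"wz":0},{"dx":0,"dy":0,"dz":0,"wx":0,"wy":-49,"wz":0},{"dx":0,"dy":0,"dz":0,"wx":0,"wy":-56,"wz":0}])

```text
t: 1.53
eef_pos: [0.3002, 0.3483, 0.2131]
eef_rot: [-1.572, 0.001, 0.553]
ft_force: [0.9, -0.8, -0.9]
gripper_width: 0.532
```

```bash
python3 -c "
from h import *
st();go(-.073,0,.2);go(-.073,0,.16);go(-.086,0,.08)"
```

```text
t 1.5333 box tip [-0.1303  0.2056  0.2051] rot [-1.572e+00  1.000e-03  5.530e-01] turn to box yaw [ 0.1 -0.1 -0.1] F [ 0.9 -0.8 -0.9] g 0.531555091607704 q [-0.76  0.37 -0.21  2.02  0.11  0.77  1.08]
-0.073 0 0.2 d [  5.75   0.53 -20.55]
-0.073 0 0.16 d [  5.76   4.53 -20.55]
-0.086 0 0.08 d [  4.47  12.53 -20.54]
```

arm_command(targets=[{"dx":0.8,"dy":0,"dz":-2.6,"wx":0,"wy":0,"wz":0},{"dx":1.5,"dy":0,"dz":-5.2,"wx":0,"wy":0,"wz":0},{"dx":2.2,"dy":0,"dz":-7.8,"wx":0,"wy":0,"wz":0},{"dx":3,"dy":0,"dz":-10.4,"wx":0,"wy":0,"wz":0},{"dx":3.7,"dy":0,"dz":-13,"wx":0,"wy":0,"wz":0},{"dx":4.4,"dy":0,"dz":-15.6,"wx":0,"wy":0,"wz":0},{"dx":5.1,"dy":0,"dz":-18.2,"wx":0,"wy":0,"wz":0},{"dx":5.7,"dy":0.5,"dz":-20.5,"wx":0,"wy":0,"wz":0}])

```text
t: 2.2
eef_pos: [0.4582, 0.2026, 0.2089]
eef_rot: [-1.572, -0.001, 0.552]
ft_force: [-0.1, 0.5, 1.5]
gripper_width: 0.529
```

```bash
python3 -c "
from h import *
st();go(-.073,0,.165);go(-.086,0,.08)
cv2.imwrite('pics/s1.png',eyes.camera('scene')['color'][100:320,120:400].repeat(2,0).repeat(2,1))"
```

```text
t 2.2 box tip [-0.0726 -0.0015  0.2009] rot [-1.572e+00 -1.000e-03  5.520e-01] turn to box yaw [ 0.1 -0.1  0. ] F [-0.1  0.5  1.5] g 0.5285485667073482 q [-0.35  0.43 -0.17  1.93  0.1   0.79  1.54]
-0.073 0 0.165 d [-0.04  3.59  0.15]
-0.086 0 0.08 d [-1.35 12.09  0.16]
```

View pics/s1.png

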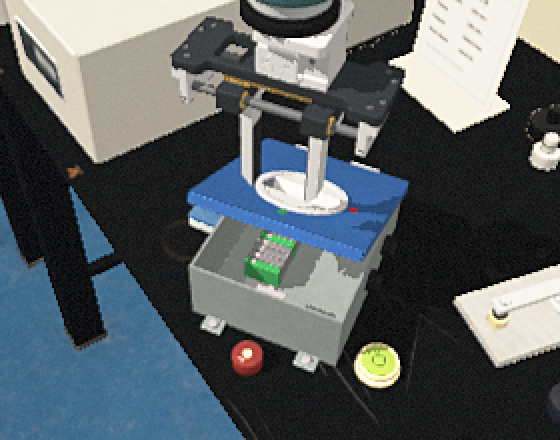

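The fingers straddle the mid-width of the panel, just above its front part. The body is clear of everything.

arm_command(targets=[{"dx":-0.05,"dy":1,"dz":0.15,"wx":0,"wy":0,"wz":0},{"dx":-0.1,"dy":2,"dz":0.15,"wx":0,"wy":0,"wz":0},{"dx":-0.1,"dy":3,"dz":0.15,"wx":0,"wy":0,"wz":0},{"dx":-0.1,"dy":4,"dz":0.15,"wx":0,"wy":0,"wz":0},{"dx":-0.3,"dy":5,"dz":0.15,"wx":0,"wy":0,"wz":0},{"dx":-0.5,"dy":6,"dz":0.15,"wx":0,"wy":0,"wz":0},{"dx":-0.7,"dy":7,"dz":0.15,"wx":0,"wy":0,"wz":0},{"dx":-0.9,"dy":8,"dz":0.15,"wx":0,"wy":0,"wz":0}])

```text
t: 2.92
eef_pos: [0.4526, 0.1944, 0.1272]
eef_rot: [-1.576, 0.001, 0.546]
ft_force: [-0.8, 0.0, 1.7]
gripper_width: 0.531
```

arm_command(targets=[{"dx":-0.1,"dy":0.6,"dz":0,"wx":0,"wy":0,"wz":0},{"dx":-0.2,"dy":1.2,"dz":0,"wx":0,"wy":0,"wz":0},{"dx":-0.3,"dy":1.8,"dz":0,"wx":0,"wy":0,"wz":0},{"dx":-0.4,"dy":2.4,"dz":0,"wx":0,"wy":0,"wz":0},{"dx":-0.4,"dy":3,"dz":0,"wx":0,"wy":0,"wz":0}])

```text
t: 3.33
eef_pos: [0.4493, 0.1923, 0.0968]
eef_rot: [-1.576, 0.0, 0.547]
ft_force: [0.1, -0.8, 0.5]
gripper_width: 0.531
```

```bash
python3 -c "
from h import *
st();go(-.086,0,.08)"
```

```text
t 3.3333 box tip [-0.0857 -0.0056  0.0888] rot [-1.576  0.     0.547] turn to box yaw [ 0.3 -0.4 -0. ] F [ 0.1 -0.8  0.5] g 0.5314560202314086 q [-0.38  0.59 -0.13  2.07  0.16  0.5   1.49]
-0.086 0 0.08 d [-0.03  0.88  0.56]
```

arm_command(targets=[{"dx":0,"dy":0.2,"dz":0,"wx":0,"wy":0,"wz":0},{"dx":0,"dy":0.4,"dz":0,"wx":0,"wy":0,"wz":0},{"dx":0,"dy":0.6,"dz":0,"wx":0,"wy":0,"wz":0},{"dx":0,"dy":0.7,"dz":0,"wx":0,"wy":0,"wz":0},{"dx":0,"dy":0.7,"dz":0,"wx":0,"wy":0,"wz":0}])

```text
t: 3.75
eef_pos: [0.4493, 0.1922, 0.092]
eef_rot: [-1.576, -0.0, 0.546]
ft_force: [-4.9, -2.3, 23.1]
gripper_width: 0.531
```

```bash
python3 -c "
from h import *
st()
cv2.imwrite('pics/s2.png',eyes.camera('scene')['color'][100:320,120:400].repeat(2,0).repeat(2,1))"
```

```text
t 3.75 box tip [-0.0857 -0.0056  0.084 ] rot [-1.576 -0.     0.546] turn to box yaw [ 0.3 -0.4  0. ] F [-4.9 -2.3 23.1] g 0.5312051199218665 q [-0.38  0.6  -0.12  2.07  0.16  0.48  1.49]
```

View pics/s2.png

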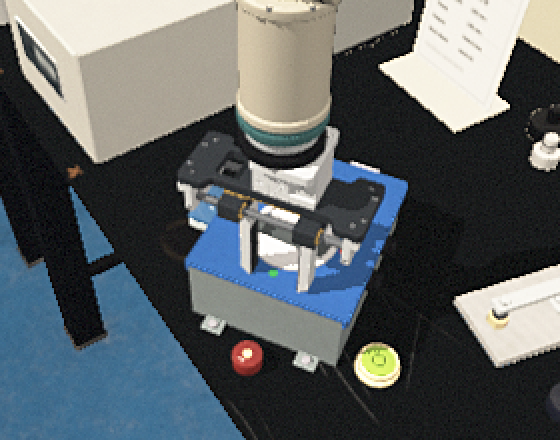

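The panel is shut: the tips stopped at z = 0.084 with 23 N on the hard stop. I'll lift off and check the slot.

arm_command(targets=[{"dx":0,"dy":-1,"dz":0,"wx":0,"wy":0,"wz":0},{"dx":-0.5,"dy":-3,"dz":0.1,"wx":0,"wy":0,"wz":0},{"dx":-2,"dy":-5,"dz":0.3,"wx":0,"wy":0,"wz":0},{"dx":-4,"dy":-7,"dz":0.5,"wx":0,"wy":0,"wz":0},{"dx":-6,"dy":-8,"dz":0.5,"wx":0,"wy":0,"wz":0},{"dx":-6,"dy":-8,"dz":0.5,"wx":0,"wy":0,"wz":0}])

```text
t: 4.3
eef_pos: [0.3928, 0.164, 0.1737]
eef_rot: [-1.577, -0.0, 0.546]
ft_force: [-0.9, 0.2, -0.5]
gripper_width: 0.533
```

```bash
python3 - <<'E'
from h import *
st();go(-.025,0,.12)
T=eyes.camera('top');W=eyes.camera('wrist')
i=np.hstack([cv2.resize(T['color'][90:290,180:400],None,fx=1.9,fy=1.9),cv2.resize(W['color'],(507,380))])
i=cv2.resize(i,(800,int(i.shape[0]*800/i.shape[1])));cv2.imwrite('pics/t2.png',i)
h=cv2.cvtColor(T['color'],cv2.COLOR_BGR2HSV)[100:260,210:370]
for n,m in(('red',cv2.inRange(h,(0,150,120),(8,255,255))|cv2.inRange(h,(172,150,120),(180,255,255))),('green',cv2.inRange(h,(45,120,60),(85,255,255)))):
    _,_,s,c=cv2.connectedComponentsWithStats(m)
    for a,b in zip(s[1:],c[1:]):
        P=onz(T,b+[210,100],.0845)-[BX,BY,0];k=np.cos(YAW),np.sin(YAW)
        print(n,a[4],(b+[210,100]).round(1),'box',np.round([k[0]*P[0]+k[1]*P[1],-k[1]*P[0]+k[0]*P[1]],4))
E
```

```text
t 4.3 box tip [-1.486e-01  1.000e-04  1.657e-01] rot [-1.577 -0.     0.546] turn to box yaw [ 0.4 -0.5  0. ] F [-0.9  0.2 -0.5] g 0.5329756672185741 q [-0.34  0.38 -0.17  2.15  0.12  0.61  1.52]
-0.025 0 0.12 d [12.36  4.57  0.12]
red 18 [315.3 190.9] box [-0.0241 -0.0568]
red 20 [260.9 214. ] box [-0.0243  0.0569]
green 19 [276.4 175.8] box [0.0325 0.    ]
green 22 [300.7 230. ] box [-0.0816 -0.0002]
```

View pics/t2.png

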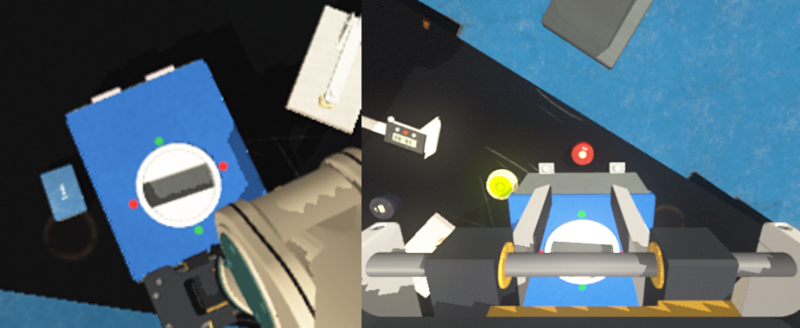

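The panel is shut and its dots centre on box (-0.0244, 0), matching the model. I'll check the slot's angle.

```bash
python3 - <<'E'
from h import *
T=eyes.camera('top')
k=np.array([np.cos(YAW),np.sin(YAW)])
# rectify the head: 0.5 mm/px, box frame, plane z=.085
src=np.array([proj(T,[BX+k[0]*x-k[1]*y,BY+k[1]*x+k[0]*y,.085]) for x,y in((.036,.06),(.036,-.06),(-.084,-.06),(-.084,.06))],np.float32)
H=cv2.getPerspectiveTransform(src,np.array([[0,0],[480,0],[480,480],[0,480]],np.float32))
i=cv2.warpPerspective(T['color'],H,(480,480));cv2.imwrite('pics/rect.png',i)
m=cv2.inRange(cv2.cvtColor(i,cv2.COLOR_BGR2GRAY),0,150);d=np.zeros_like(m);cv2.circle(d,(240,242),160,255,-1);m&=d
c=max(cv2.findContours(m,0,2)[0],key=cv2.contourArea);print(cv2.minAreaRect(c))
E
```

```text
((239.90252685546875, 241.29713439941406), (319.3664245605469, 120.33304595947266), 4.381917476654053)
```

View pics/rect.png

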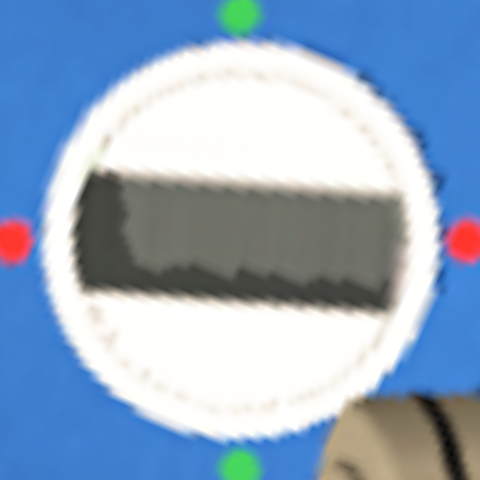

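The slot sits about 4° clockwise of the red-dot line and is centred. Next I go over it, turned 4°.

arm_command(targets=[{"dx":2,"dy":0,"dz":0,"wx":0,"wy":2,"wz":0},{"dx":4,"dy":0,"dz":0,"wx":0,"wy":4,"wz":0},{"dx":6.5,"dy":0.5,"dz":0.1,"wx":0,"wy":4,"wz":0},{"dx":9,"dy":1.5,"dz":0.1,"wx":0,"wy":4,"wz":0},{"dx":11,"dy":3,"dz":0.1,"wx":0.2,"wy":4,"wz":0},{"dx":12.4,"dy":4.6,"dz":0.1,"wx":0.4,"wy":4,"wz":0},{"dx":12.4,"dy":4.6,"dz":0.1,"wx":0.4,"wy":4,"wz":0}])

```text
t: 5.03
eef_pos: [0.5035, 0.2326, 0.1225]
eef_rot: [-1.568, -0.0, 0.477]
ft_force: [0.1, 0.1, 0.1]
gripper_width: 0.528
```

```bash
python3 -c "
from h import *
st();go(-.0244,0,.074)"
```

```text
t 5.0333 box tip [-0.0184  0.0002  0.1145] rot [-1.568 -0.     0.477] turn to box yaw [-0.1 -4.4  0. ] F [0.1 0.1 0.1] g 0.5275070574531578 q [-0.4   0.61 -0.13  1.87  0.12  0.66  1.45]
-0.0244 0 0.074 d [-0.6   4.05 -0.08]
```

arm_command(targets=[{"dx":-0.6,"dy":0,"dz":-0.1,"wx":0,"wy":0,"wz":0},{"dx":-0.6,"dy":0.5,"dz":-0.1,"wx":0,"wy":0,"wz":0},{"dx":-0.6,"dy":1.2,"dz":-0.1,"wx":0,"wy":0,"wz":0},{"dx":-0.6,"dy":1.9,"dz":-0.1,"wx":0,"wy":0,"wz":0},{"dx":-0.6,"dy":2.6,"dz":-0.1,"wx":0,"wy":0,"wz":0}])

```text
t: 5.45
eef_pos: [0.4984, 0.2289, 0.0963]
eef_rot: [-1.568, -0.001, 0.477]
ft_force: [0.3, -0.3, -0.2]
gripper_width: 0.529
```

```bash
python3 -c "
from h import *
st();go(-.0244,0,.074)"
```

```text
t 5.45 box tip [-0.0246 -0.0003  0.0883] rot [-1.568e+00 -1.000e-03  4.770e-01] turn to box yaw [-0.1 -4.4  0.1] F [ 0.3 -0.3 -0.2] g 0.5286289644529367 q [-0.4   0.65 -0.12  1.91  0.13  0.59  1.44]
-0.0244 0 0.074 d [0.02 1.43 0.03]
```

arm_command(targets=[{"dx":0,"dy":0.4,"dz":0,"wx":0,"wy":0,"wz":0},{"dx":0,"dy":0.8,"dz":0,"wx":0,"wy":0,"wz":0},{"dx":0,"dy":1.2,"dz":0,"wx":0,"wy":0,"wz":0},{"dx":0,"dy":1.4,"dz":0,"wx":0,"wy":0,"wz":0},{"dx":0,"dy":1.4,"dz":0,"wx":0,"wy":0,"wz":0}])

```text
t: 5.87
eef_pos: [0.4982, 0.2288, 0.0819]
eef_rot: [-1.568, -0.0, 0.477]
ft_force: [0.3, -0.2, -0.3]
gripper_width: 0.53
```

```bash
python3 -c "
from h import *
st();print(read_state()['torque'])"
```

```text
t 5.8667 box tip [-0.0248 -0.0002  0.0739] rot [-1.568 -0.     0.477] turn to box yaw [-0.1 -4.4  0. ] F [ 0.3 -0.2 -0.3] g 0.5296337578365958 q [-0.4   0.67 -0.12  1.92  0.13  0.56  1.44]
[ 0.06890495  0.01242258 -0.00628601]
```

The tips are in the slot with no contact force. Turning clockwise now (+wy).

arm_command(targets=[{"dx":0,"dy":0,"dz":0,"wx":0,"wy":5,"wz":0},{"dx":0,"dy":0,"dz":0,"wx":0,"wy":10,"wz":0},{"dx":0,"dy":0,"dz":0,"wx":0,"wy":15,"wz":0},{"dx":0,"dy":0,"dz":0,"wx":0,"wy":20,"wz":0},{"dx":0,"dy":0,"dz":0,"wx":0,"wy":25,"wz":0},{"dx":0,"dy":0,"dz":0,"wx":0,"wy":30,"wz":0},{"dx":0,"dy":0,"dz":0,"wx":0,"wy":35,"wz":0},{"dx":0,"dy":0,"dz":0,"wx":0,"wy":40,"wz":0}])

```text
t: 6.53
eef_pos: [0.4971, 0.2289, 0.082]
eef_rot: [-1.569, 0.003, -0.225]
ft_force: [-2.5, -0.4, -0.4]
gripper_width: 0.531
```

```bash
python3 -c "
from h import *
st();go(-.0244,0,.074);print(read_state()['torque'])"
```

```text
t 6.5333 box tip [-0.0257  0.0004  0.074 ] rot [-1.569  0.003 -0.225] turn to box yaw [ -0.1 -44.6  -0.1] F [-2.5 -0.4 -0.4] g 0.5305512819519026 q [-0.53  0.67  0.07  1.92 -0.09  0.55  0.95]
-0.0244 0 0.074 d [ 0.12 -0.    0.06]
[0.05876788 0.39684044 0.10145047]
```

arm_command(targets=[{"dx":0.1,"dy":0,"dz":0,"wx":0,"wy":5,"wz":0},{"dx":0.1,"dy":0,"dz":0,"wx":0,"wy":10,"wz":0},{"dx":0.1,"dy":0,"dz":0,"wx":0,"wy":15,"wz":0},{"dx":0.1,"dy":0,"dz":0,"wx":0,"wy":20,"wz":0},{"dx":0.1,"dy":0,"dz":0,"wx":0,"wy":25,"wz":0},{"dx":0.1,"dy":0,"dz":0,"wx":0,"wy":30,"wz":0},{"dx":0.1,"dy":0,"dz":0,"wx":0,"wy":35,"wz":0},{"dx":0.1,"dy":0,"dz":0,"wx":0,"wy":40,"wz":0}])

```text
t: 7.2
eef_pos: [0.4977, 0.2288, 0.0821]
eef_rot: [-1.572, 0.004, -0.927]
ft_force: [-0.2, -0.8, 0.8]
gripper_width: 0.527
```

```bash
python3 -c "
from h import *
st();go(-.0244,0,.074);print(read_state()['torque'])"
```

```text
t 7.2 box tip [-0.0253 -0.      0.0741] rot [-1.572  0.004 -0.927] turn to box yaw [ -0.1 -84.8  -0.2] F [-0.2 -0.8  0.8] g 0.5273834154594129 q [-0.65  0.69  0.27  1.92 -0.32  0.57  0.47]
-0.0244 0 0.074 d [0.01 0.01 0.09]
[-0.16858828  0.1371215   0.1232924 ]
```

arm_command(targets=[{"dx":0,"dy":0,"dz":0.1,"wx":0,"wy":4,"wz":0},{"dx":0,"dy":0,"dz":0.1,"wx":0,"wy":8,"wz":0},{"dx":0,"dy":0,"dz":0.1,"wx":0,"wy":12,"wz":0},{"dx":0,"dy":0,"dz":0.1,"wx":0,"wy":15,"wz":0},{"dx":0,"dy":0,"dz":0.1,"wx":0,"wy":17,"wz":0},{"dx":0,"dy":0,"dz":0.1,"wx":0,"wy":17,"wz":0}])

```text
t: 7.7
eef_pos: [0.4981, 0.2288, 0.0821]
eef_rot: [-1.574, 0.002, -1.222]
ft_force: [-1.1, -2.7, 0.5]
gripper_width: 0.527
```

```bash
python3 -c "
from h import *
st();go(-.0244,0,.074);print(read_state()['torque'])"
```

```text
t 7.7 box tip [-0.025  -0.0002  0.0741] rot [-1.574  0.002 -1.222] turn to box yaw [   0.  -101.8   -0.3] F [-1.1 -2.7  0.5] g 0.5271569283472318 q [-0.71  0.7   0.35  1.92 -0.41  0.59  0.26]
-0.0244 0 0.074 d [-0.03  0.01  0.05]
[-0.66284394  0.21821236  0.44491362]
```

arm_command(targets=[{"dx":0,"dy":0,"dz":0,"wx":0,"wy":1.5,"wz":0},{"dx":0,"dy":0,"dz":0,"wx":0,"wy":3,"wz":0},{"dx":0,"dy":0,"dz":0,"wx":0,"wy":3,"wz":0}])

```text
t: 7.95
eef_pos: [0.4981, 0.2287, 0.0821]
eef_rot: [-1.574, 0.001, -1.269]
ft_force: [-0.5, -3.1, -0.0]
gripper_width: 0.528
```

```bash
python3 -c "
from h import *
st();print(read_state()['torque'])"
```

```text
t 7.95 box tip [-0.025  -0.0002  0.0741] rot [-1.574e+00  1.000e-03 -1.269e+00] turn to box yaw [ 1.000e-01 -1.045e+02 -2.000e-01] F [-0.5 -3.1 -0. ] g 0.5280394745652524 q [-0.72  0.7   0.37  1.92 -0.43  0.6   0.23]
[-0.78009096  0.07006159  2.53477564]
```

The moment jumped to 2.5 N·m, so it is on the hard stop. I'll back off within the play and lift out.

arm_command(targets=[{"dx":0,"dy":0,"dz":0,"wx":0,"wy":-5,"wz":0},{"dx":0,"dy":0,"dz":0,"wx":0,"wy":-10,"wz":0},{"dx":0,"dy":0,"dz":0,"wx":0,"wy":-13,"wz":0},{"dx":0,"dy":-1,"dz":0,"wx":0,"wy":-13,"wz":0},{"dx":0,"dy":-3,"dz":0,"wx":0,"wy":-13,"wz":0},{"dx":0,"dy":-6,"dz":0,"wx":0,"wy":-13,"wz":0},{"dx":0,"dy":-9,"dz":0,"wx":0,"wy":-13,"wz":0},{"dx":0,"dy":-12,"dz":0,"wx":0,"wy":-13,"wz":0}])

```text
t: 8.62
eef_pos: [0.4985, 0.2292, 0.2042]
eef_rot: [-1.573, 0.003, -1.047]
ft_force: [0.2, 0.2, -0.9]
gripper_width: 0.533
```

```bash
python3 -c "
from h import *
st();go(-.16,0,.2)"
```

```text
t 8.6167 box tip [-0.0244 -0.      0.1962] rot [-1.573  0.003 -1.047] turn to box yaw [ -0.  -91.8  -0.2] F [ 0.2  0.2 -0.9] g 0.5328182340160004 q [-0.75  0.52  0.4   1.82 -0.27  0.86  0.31]
-0.16 0 0.2 d [  0.41  -0.35 -13.55]
```

arm_command(targets=[{"dx":0,"dy":-0.3,"dz":-2,"wx":0,"wy":0,"wz":0},{"dx":0,"dy":-0.3,"dz":-4,"wx":0,"wy":0,"wz":0},{"dx":0,"dy":-0.3,"dz":-6,"wx":0,"wy":0,"wz":0},{"dx":0,"dy":-0.3,"dz":-8,"wx":0,"wy":0,"wz":0},{"dx":0,"dy":-0.3,"dz":-10,"wx":0,"wy":0,"wz":0},{"dx":0,"dy":-0.3,"dz":-12,"wx":0,"wy":0,"wz":0},{"dx":0,"dy":-0.3,"dz":-13.5,"wx":0,"wy":0,"wz":0},{"dx":0,"dy":-0.3,"dz":-13.5,"wx":0,"wy":0,"wz":0}])

```text
t: 9.28
eef_pos: [0.3788, 0.1606, 0.2082]
eef_rot: [-1.575, 0.005, -1.053]
ft_force: [-0.4, -1.4, 0.5]
gripper_width: 0.528
```

```bash
python3 - <<'E'
from h import *
st()
T=eyes.camera('top');S=eyes.camera('scene')
k=np.array([np.cos(YAW),np.sin(YAW)])
src=np.array([proj(T,[BX+k[0]*x-k[1]*y,BY+k[1]*x+k[0]*y,.085]) for x,y in((.036,.06),(.036,-.06),(-.084,-.06),(-.084,.06))],np.float32)
H=cv2.getPerspectiveTransform(src,np.array([[0,0],[480,0],[480,480],[0,480]],np.float32))
i=cv2.warpPerspective(T['color'],H,(480,480))
m=cv2.inRange(cv2.cvtColor(i,cv2.COLOR_BGR2GRAY),0,150);d=np.zeros_like(m);cv2.circle(d,(240,242),160,255,-1);m&=d
c=max(cv2.findContours(m,0,2)[0],key=cv2.contourArea);print(cv2.minAreaRect(c))
j=cv2.resize(S['color'][140:320,170:360],None,fx=2.1,fy=2.1)
i=cv2.resize(i,(j.shape[0],j.shape[0]));cv2.imwrite('pics/end.png',np.hstack([i,j]))
E
```

```text
t 9.2833 box tip [-0.1622  0.0046  0.2002] rot [-1.575  0.005 -1.053] turn to box yaw [ -0.1 -92.1  -0.4] F [-0.4 -1.4  0.5] g 0.5281623414795836 q [-0.8   0.33  0.43  2.15 -0.22  0.71  0.3 ]
((277.5, 242.0), (201.0, 320.0), 0.0)
```

View pics/end.png

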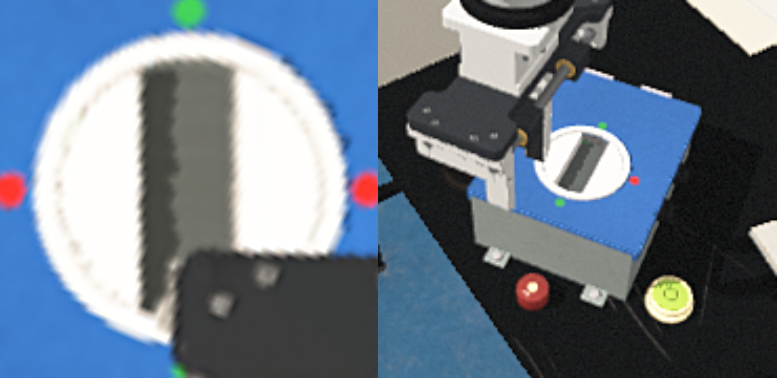

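The slot runs front to back in line with the green dots; its left edge is vertical at column 140. The panel is flush, and the mount and level have not moved.

```bash
python3 -c "
from station import arm;print(arm.close_job())"
```

```text
the job is handed in; nothing more can be done
None
```

I pushed the panel shut, then turned the fastener clockwise to its stop, and handed the job in at about 9.4 s of robot time.

- **Panel:** the fingertips stopped on the hard stop at 84 mm with 23 N. The last picture shows the panel flush on the box.
- **Fastener:** I set both fingertips in the slot and turned until the moment rose to 2.5 N·m at the stop. I then backed off within the slot's play and lifted out.
- **Slot alignment:** by eye in the last rectified top view, the slot lines up with the green dots. My automatic angle fit there was no use because the gripper hid part of the slot.
- **Starting angle:** the slot sat about 4° clockwise of the red dots just before I touched the fastener. I took this as how it started and did not check it against the first picture.
- **Small things:** the red mount and the level look unmoved. I did not check the ball box after the turn; it was last seen in place after the panel was shut. The arm ended about 0.2 m above the table, touching nothing.

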